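# Load the UV decontamination chest and start its lamp

### The job

Lay the two square blue-capped bottles from the drying mat flat on the floor of the UV chest, beside the tip box and the tube rack already in there (set them down, do not drop them in), and shut the lid fully without slamming it. Only with the lid shut, strike the lamp: pull the green knob on the sloping panel right out to its stop, hold it out for a good second, then let go so that its spring takes it home. Do not knock over or push away the round bottle and the cuvette rack on the mat, nor tip what is already in the chest.

Things in the scene. Friction and masses are not known exactly. Their poses are not given: they have to be found in the camera images.
- chest: White UV decontamination chest, fixed: open-topped box 162 (x) x 372 (y) mm outside, 150 x 360 mm inside, rim 125 mm and inner floor 59 mm above the bench. On its front (-x side) a dark panel slopes at 30 deg, full width, from the box (x = -81 mm, 80 mm up) down to x = -162 mm, 33 mm up. Origin: middle of the box's underside, at bench height; x from panel to hinge, z up.
- chest_floor (a point): Middle of the chest's inner floor, 59 mm above the bench; axes as the chest's.
- lid (a joint): Angle of the chest's lid in rad: 0 = shut on the rim, about 1.57 = standing upright, stop at 1.62. Opens upward about the hinge along the chest's far (+x) rim. Stiff friction hinge (0.7 N m): the lid (0.55 kg) stays wherever it is left and has to be pushed or pulled all the way down.
- lid_hinge (a point): Middle of the hinge line: chest frame x = +81 mm, z = 125 mm; the line runs along the chest's y.
- lid_lip (a point): Middle of the black grip lip on the lid's front edge, a plate 10 mm thick. The lid is a shell 372 mm wide, 30 mm thick, 190 mm from hinge line to lip end; this point is 180 mm along it and 25 mm towards its outer face. Shut, the lid's top is 155 mm above the bench and the lip overhangs the panel by 28 mm. Site -x axis: from hinge to lip; z axis: out of the outer face.
- knob (a joint): How far the green lamp knob is pulled out, m: 0 = home, stop at 0.015. Return spring: 3 N at home, 8.5 N at the stop; it goes home by itself when let go.
- knob_head (a point): Centre of the green lamp knob's head, in mid-panel: 38 mm across, 29 mm thick along its axis, centre 26.5 mm and face 41 mm off the panel when home. The point's z axis points outward along the pull, square to the panel: 30 deg from vertical, leaning to the chest's -x. The shut lid's lip stands above it. A timer dial (38 mm across, 18 mm proud) sits 115 mm to its -y side.
- bottle_a_center (a point): Centre of a square white bottle with a round blue cap, lying on its side on the mat: 125 mm long over all with the cap, 55 x 55 mm across (the square part is 94 mm long), 50 to 100 g. The point is half-way along and half-way up (27.5 mm above what it lies on); its x axis runs along the bottle towards the cap, its z axis is up.
- bottle_b_center (a point): The second square bottle, like the first.
- bottle_a: The first bottle again; this origin is the same centre point.
- bottle_b: The second bottle again; this origin is the same centre point.
- mat: Pale blue drying mat, 320 (x) x 270 (y) mm, 3 mm thick, fixed; origin at the middle of its underside.
- tip_box: Blue pipette-tip box with clear cover, loose in the chest near one end: 122 (x) x 85 (y) x 55 mm high; origin at the middle of its underside. It may stay where it is.
- tube_rack: Orange rack of capped tubes, loose in the chest near the other end: 110 (x) x 50 (y) x 48 mm high; origin at the middle of its underside. It may stay where it is.
- round_bottle: Upright round white bottle on the mat's far part, 60 mm across, 136 mm high; origin at the middle of its underside. Leave alone.
- cuvette_rack: Low dark rack of cuvettes on the mat's near part: 46 (x) x 136 (y) x 44 mm high; origin at the middle of its underside. Leave alone.

How it is judged (in metres and radians):
On the way, in this order (a step that is already met when the one before it is completed fails the run):
1. both square bottles lie flat on the chest's floor (x of bottle_a_center in the frame of chest between -0.075 and 0.075 m and y of bottle_a_center in the frame of chest between -0.18 and 0.18 m and z of each of bottle_a_center, bottle_b_center in the frame of chest below 0.096 m and x of bottle_b_center in the frame of chest between -0.075 and 0.075 m and y of bottle_b_center in the frame of chest between -0.18 and 0.18 m), for 0.2 s.
2. the lid is shut over them (all of step 1 and value of joint lid below 0.035 rad), for 0.2 s.
3. with the lid shut, the knob is held out at its stop (at least 11 of its 15 mm) for 0.8 s (value of joint lid below 0.035 rad and value of joint knob above 0.011 m), for 0.8 s.
At the end, for the whole second after the job is handed in: Both square bottles lie flat on the chest floor (centres under 37 mm above it), tip box and tube rack upright in the chest, lid shut (under 0.035 rad), knob home (under 2 mm out), all at rest and let go; round bottle and cuvette rack upright within 40 mm of where they were (all of step 2 and x of tip_box in the frame of chest between -0.075 and 0.075 m and y of tip_box in the frame of chest between -0.18 and 0.18 m and angle between each of tip_box, tube_rack, round_bottle, cuvette_rack's own z axis and vertical below 0.2 rad and x of tube_rack in the frame of chest between -0.075 and 0.075 m and y of tube_rack in the frame of chest between -0.18 and 0.18 m and value of joint knob below 0.002 m and linear speed of each of bottle_a, bottle_b below 0.02 m/s and distance of each of round_bottle, cuvette_rack from where it was at the start of the episode below 0.04 m); the robot touches nothing.
It fails at once if the knob is pulled more than 6 mm while the lid is open by more than 0.1 rad (value of joint knob above 0.006 m and value of joint lid above 0.1 rad).
It fails at once if the lid slams (shuts faster than 3 rad/s) (velocity of joint lid below -3 rad/s).
It fails at once if a bottle is dropped into the chest (faster than 0.6 m/s below its rim) ((x of bottle_a_center in the frame of chest between -0.075 and 0.075 m and y of bottle_a_center in the frame of chest between -0.18 and 0.18 m and z of bottle_a_center in the frame of chest below 0.125 m and linear speed of bottle_a above 0.6 m/s) or (x of bottle_b_center in the frame of chest between -0.075 and 0.075 m and y of bottle_b_center in the frame of chest between -0.18 and 0.18 m and z of bottle_b_center in the frame of chest below 0.125 m and linear speed of bottle_b above 0.6 m/s)).
It fails at once if the round bottle or the cuvette rack is moved more than 40 mm or tipped over 0.35 rad (distance of any of round_bottle, cuvette_rack from where it was at the start of the episode above 0.04 m or angle between any of round_bottle, cuvette_rack's own z axis and vertical above 0.35 rad).
It fails at once if the tip box or the tube rack is tipped over 0.35 rad (angle between any of tip_box, tube_rack's own z axis and vertical above 0.35 rad).
It also fails if it takes over 72 s, if anything falls off the work surface, if the arm or the gripper's body presses on something with over 40 N, if the wrist force passes 120 N, or if a joint passes its speed limit or range.

### The arm

A 6-joint arm with a two-finger parallel gripper is mounted at the origin on the work surface. World frame = base frame: x ahead of the robot, y to its left, z up, the work surface at z = 0. Lengths are in mm, angles in rad, forces in N, time in s.
With the tool pointing down it reaches from about 400 to 925 mm from the base axis. Payload 12.5 kg.
Tool frame: the origin (TCP) lies midway between the tips of the shut fingers; the grasp point (between the pads) lies 19 mm behind it; z points along the fingers, y is the line along which they close (so a half turn about z gives the same grasp; the last joint's range is limited). The gripper opens to 95 mm and grips with 3 to 60 N. Pads are 20 mm wide; open, the fingers measure 119 mm over their backs; the gripper's body (75 mm by 180 mm) begins 59 mm behind the grasp point.
Start: joints at [-1.393, 0.491, 1.559, -0, 1.092, -0.106], TCP at [175.026, -600.01, 214.661] pointing down, gripper open.
Joint ranges: [-3.1, 3.1], [-0.84, 2.19], [0.05, 2.79], [-1.13, 4.28], [0.06, 2.93], [-2.69, 2.69]. Speed limits (rad/s): [2.22, 2.22, 2.79, 3.14, 3.14, 3.14].

### API

Orientations are given as [roll, pitch, yaw] about the fixed x, y, z axes, in that order (R = Rz(yaw) Ry(pitch) Rx(roll)).
In Python, from cell import state, read_camera, job_done gives the robot as it stands.
- The arm moves only by the tool carry_out, never from a script. Its argument "moves" is a list of rows, each an object with "slide": the shift along the tool's x, y, z as a fraction of full scale, a list of three; "spin": the turn about the tool's z as a fraction of full scale. A call has 1 to 12 rows; each row shifts and turns the commanded pose from where the row before left it, along the tool's axes as they then stand; what a row does not reach is not made up. Full scale, the value 1, is 0.4 m for a shift and 30 degrees for a turn. A row lasts 1/12 s, in which the tool goes at most 41.7 mm and 7.16 degrees, less where a joint would pass 70% of its speed; a pose out of reach is approached as far as the arm can. A call with a number of a shift or a turn outside -1 to 1 is refused whole. A call with a gripper value outside its range is refused whole. "hand" is the closure, from 0 (fully open) to 1 (shut), set as the call begins (left out, the last holds). The fingers move at their own pace and stop on an object; the grip force is fixed at half the most. Time passes only in rows, so rows that do not move let the fingers close. It gives the time, the measured TCP pose, the force, the opening and the grip force at its end, in the units of the state.
- state(): the state, without advancing time (a new reading comes with each control period).
- read_camera(name): name is "scene" or "top" or "wrist"; returns a dict with "color" (384x512x3 uint8, red, green, blue), "K" (3x3 intrinsics, pixels), "k1" (the pictures are not rectified: a ray, as slopes to the right and down, at radius r is drawn at 1 + k1 r^2 times it, then the intrinsics apply), "R" (3x3) and "t" (3): a world point X has camera coordinates R X + t. Camera axes: x right, y down, z forward; pixel columns grow to the right and rows downward; lengths in mm; the calibration is good to about 2 mm. A picture is of the moment at which its call begins. There is no depth.
- job_done(): hands the job in; it is judged then, once.
The state is a dict: "t": time; "joints": joint angles; "qvel": joint speeds; "tau": joint torques, N m; "eef_pos": TCP position; "tcp_rot": TCP orientation; "ft_force": force on the tool from outside, world axes, zero at the start; "moment": the same for the moment, N m; "opening": opening from 0.0 (shut) to 1.0 (fully open); "grip_force": force on a finger pad.
Only numpy, scipy, OpenCV 4.12 (cv2) and the standard library are available. Lean on these libraries where they do the work, as an engineer would, in place of code of your own. Each camera call takes 0.05 s, during which the arm holds its last target. There are 200 camera calls.

## Working session

There is one attempt and no reset: what is moved stays moved. The work goes in short steps, Python scripts to look and compute and a tool call to move; the robot and the scene stay as the last step left them, time stands still between calls to the robot, and variables do not carry over. Pictures are saved under pics/ and viewed, at most 10 in all, crops included, and the job is handed in when it is done.

Besides the shell and the picture viewer there is one more tool, called after "Request:" in YAML: its name, and indented under it one key for each argument. carry_out: Moves the arm, as the interface text tells. Shift numbers are shares of 0.4 m and turn numbers shares of 30 degrees, none past 1 either way. Its arguments: {"type":"object","properties":{"moves":{"type":"array"},"hand":{"type":"number"}},"required":["moves"]}

```bash
ls; mkdir -p pics; python3 - <<'E'
from cell import *
import cv2,numpy as np,pickle
s=state();print(s)
for n in("scene","top"):
    c=read_camera(n);pickle.dump(c,open(n+".pkl","wb"));cv2.imwrite(f"pics/{n}0.png",c["color"][:,:,::-1]);print(n,c["K"],c["k1"],c["R"],c["t"])
E
```

```text
pics
{'t': 0.0, 'joints': array([-1.39261093e+00,  4.91552662e-01,  1.55947709e+00, -3.72603273e-05,
        1.09168899e+00, -1.05593152e-01]), 'qvel': array([-1.20590255e-04, -7.22581650e-04,  2.47129689e-04, -1.27438106e-05,
        2.37504211e-04,  7.60743027e-04]), 'tau': array([ 4.65129269e-03, -6.12628698e+01, -2.58183360e+01,  6.94482308e-02,
        4.81971412e-02, -1.26205978e-04]), 'eef_pos': array([ 174.9623043 , -599.74445558,  214.05651449]), 'tcp_rot': array([-3.14046936e+00, -8.58245456e-05,  2.83795699e-01]), 'ft_force': array([-1.11144024, -0.16788438,  0.80282112]), 'moment': array([-0.00316202,  0.0567801 ,  0.00952432]), 'grip_force': 0.0, 'opening': 1.0006152719586567}
scene [[415.49871016   0.         250.90366691]
 [  0.         415.49871016 197.64594608]
 [  0.           0.           1.        ]] -0.01512399340753809 [[-0.74572923 -0.66622443  0.00573754]
 [-0.62683855  0.69867324 -0.34486104]
 [ 0.22574618 -0.26076946 -0.93863622]] [ 420.87718333  414.15612979 1013.7759049 ]
top [[346.91951102   0.         256.72016852]
 [  0.         346.91951102 199.64650891]
 [  0.           0.           1.        ]] -0.07571575638168904 [[ 0.00891153 -0.99981407 -0.01709981]
 [-0.99354191 -0.00691863 -0.11325463]
 [ 0.11311527  0.01799865 -0.99341884]] [ -8.84438726 580.25511969 800.9261324 ]
```

View pics/top0.png

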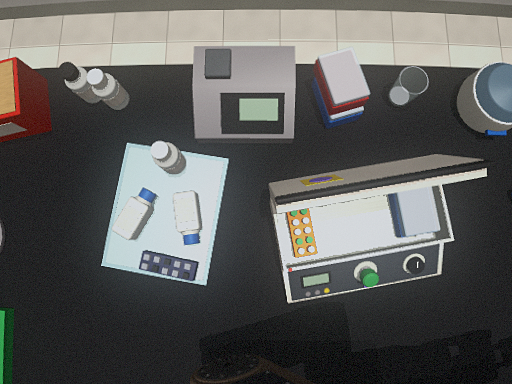

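View pics/scene0.png

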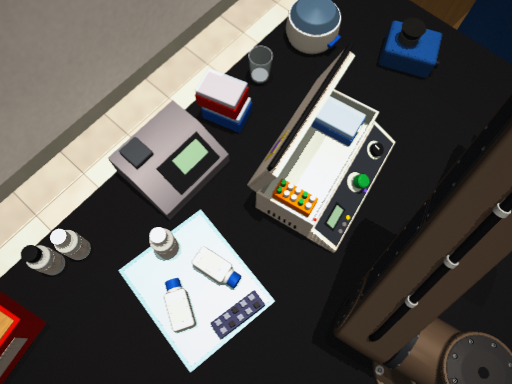

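The top view shows the mat at left, with corners near (128,143), (228,158), (207,285) and (102,267). Bottles are at about (134,213) and (187,217), and the chest is at right with its knob at (369,275) and the lid about upright. I'll measure on an enlarged crop.

```bash
python3 - <<'E'
import pickle,cv2
c=pickle.load(open("top.pkl","rb"))["color"][:,:,::-1]
cv2.imwrite("pics/t1.png",cv2.resize(c[130:310,95:235],None,fx=3.3,fy=3.3,interpolation=cv2.INTER_CUBIC))
cv2.imwrite("pics/t2.png",cv2.resize(c[145:310,260:500],None,fx=3.3,fy=3.3,interpolation=cv2.INTER_CUBIC))
E
```

```text
(no output)
```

View pics/t1.png

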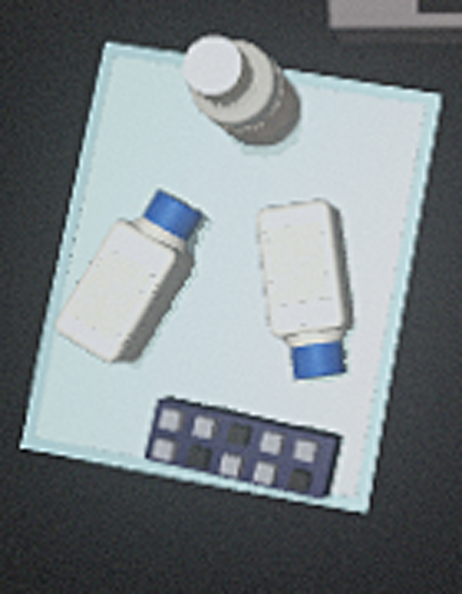

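View pics/t2.png

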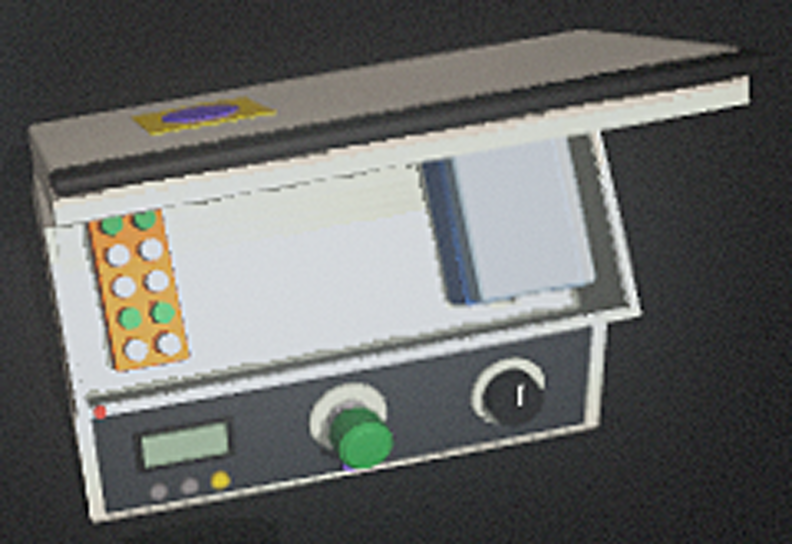

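```bash
cat > h.py <<'E'
import numpy as np,cv2,pickle
from scipy.optimize import least_squares
def proj(c,X):
    X=np.atleast_2d(X).astype(float)
    return cv2.projectPoints(X,cv2.Rodrigues(np.array(c["R"]))[0],np.array(c["t"],float),np.array(c["K"]),np.array([c["k1"],0,0,0,0.]))[0][:,0]
def world(c,px,z):
    n=cv2.undistortPoints(np.array(px,float).reshape(-1,1,2),np.array(c["K"]),np.array([c["k1"],0,0,0,0.]))[:,0]
    d=np.c_[n,np.ones(len(n))]@c["R"]; o=-np.array(c["R"]).T@c["t"]
    return o+d*((z-o[2])/d[:,2])[:,None]
def fit(c,px,L,p0):
    L=np.array(L,float)
    f=lambda p:proj(c,np.c_[L[:,0]*np.cos(p[2])-L[:,1]*np.sin(p[2])+p[0],L[:,0]*np.sin(p[2])+L[:,1]*np.cos(p[2])+p[1],L[:,2]])
    r=least_squares(lambda p:(f(p)-px).ravel(),p0,x_scale=[100,100,1],loss='soft_l1')
    return r.x,(f(r.x)-px).round(1)
E
python3 - <<'E'
from h import *
c=pickle.load(open("top.pkl","rb"))
t1=lambda a:np.array(a)/3.3+[95,130]
t2=lambda a:np.array(a)/3.3+[260,145]
kh=np.array([-np.sin(np.pi/6),0,np.cos(np.pi/6)]); mid=np.array([-121.5,0,56.5])
L=[[-162,186,33],[-162,-186,33],[-81,186,125],[-81,-186,125],mid+41*kh]
px=t2([[95,522],[598,428],[85,402],[638,315],[365,443]])
print("chest",fit(c,px,L,[450,-250,0.2]))
LB=[[-62.5,22,58],[-62.5,-22,58],[31,22,58],[31,-22,58],[62.5,0,30]]
# left: cap up(+x world); local +y = left
print("A",fit(c,t1([[58,330],[113,360],[125,220],[188,258],[182,205]]),[[-62.5,27,52],[-62.5,-27,52],[31,27,52],[31,-27,52],[62,0,30]],[450,130,0]))
print("B",fit(c,t1([[330,200],[258,207],[352,330],[270,333],[320,378]]),[[-62.5,27,52],[-62.5,-27,52],[31,27,52],[31,-27,52],[62,0,30]][0:5],[450,50,3.1]))
print("mat",fit(c,t1([[107,43],[441,95],[370,512],[22,450]]),[[160,135,3],[160,-135,3],[-160,-135,3],[-160,135,3]],[450,100,0]))
print("cuv",fit(c,t1([[155,397],[341,436],[325,497],[148,460]]),[[23,68,44],[23,-68,44],[-23,-68,44],[-23,68,44]],[400,100,0]))
print("rb",world(c,t1([[213,66]]),136))
print("tip",fit(c,t2([[593,283],[470,303]]),[[-61,-42.5,114],[-61,42.5,114]],[450,-350,-.0]))
print("tube",fit(c,t2([[137,350],[169,343],[112,226],[146,220]]),[[-44,10,107],[-44,-10,107],[44,10,107],[44,-10,107]],[450,-150,0]))
print(world(c,t2([[112,370],[190,357]]),107), world(c,t2([[50,185],[748,88],[748,65]]),300))
E
```

```text
chest (array([ 5.35960123e+02, -2.36683725e+02,  1.56811922e-01]), array([[-1.3, -4.2],
       [-0.1, -0.8],
       [-1.1,  0.8],
       [ 2.1, -0.1],
       [ 1.2,  1.9]]))
A (array([ 5.43889121e+02,  2.84437979e+02, -5.32234959e-01]), array([[-0.9, -0.2],
       [ 0.9,  2.6],
       [-0.2, -0.4],
       [-0.8, -0.4],
       [ 1.6,  0. ]]))
B (array([533.98363445, 158.51396376,   3.27752116]), array([[ 0.7, -0.4],
       [ 0.1,  0.4],
       [-1.7, -0.5],
       [ 0.4,  1.5],
       [-0.1, -0.5]]))
mat (array([ 5.50521911e+02,  2.24763422e+02, -1.53237143e-01]), array([[-0.5, -0.1],
       [ 0.6, -0.3],
       [-0.1,  0.4],
       [ 0. ,  0. ]]))
cuv (array([ 4.21685891e+02,  2.02456631e+02, -1.81475664e-01]), array([[ 0.5, -0.1],
       [-0.2, -0.5],
       [ 0.7,  0.5],
       [-1.5,  0. ]]))
rb [[675.35588744 205.42348576 136.        ]]
tip (array([ 5.59385180e+02, -3.53134933e+02,  1.56660123e-01]), array([[ 0.1, -0. ],
       [-0.1,  0. ]]))
tube (array([ 5.03879891e+02, -1.05727569e+02,  1.85344199e-01]), array([[ 0.4,  1.1],
       [-0.1,  1.5],
       [ 0.4, -1.4],
       [-0.9, -1.3]]))
[[ 448.04546985  -86.72804856  107.        ]
 [ 456.77513153 -137.65401442  107.        ]] [[ 547.78666602  -39.07946083  300.        ]
 [ 600.07047397 -396.38980777  300.        ]
 [ 612.06515005 -397.3343692   300.        ]]
```

The crops give bottle, rack and chest corners. The fits agree to 1–2 px, apart from one panel corner. I'll check the model by overlaying it on the independent scene view.

```bash
python3 - <<'E'
from h import *
out=[]
def T(p,L):
    L=np.array(L,float);return np.c_[L[:,0]*np.cos(p[2])-L[:,1]*np.sin(p[2])+p[0],L[:,0]*np.sin(p[2])+L[:,1]*np.cos(p[2])+p[1],L[:,2]]
ch=(536,-236.7,.157)
for n,cr in(("scene",(60,375,110,405)),("top",(130,310,95,500))):
    c=pickle.load(open(n+".pkl","rb"));im=cv2.resize(c["color"][:,:,::-1],None,fx=2,fy=2,interpolation=cv2.INTER_CUBIC)
    def poly(p,L,col):cv2.polylines(im,[(proj(c,T(p,L))*2+.5).round().astype(int)],True,col,1)
    poly(ch,[[-81,186,125],[-81,-186,125],[81,-186,125],[81,186,125]],(0,0,255))
    poly(ch,[[-81,186,80],[-81,-186,80],[-162,-186,33],[-162,186,33]],(0,0,255))
    for a in(1.45,1.57):
        q=lambda r,o,y:[81-r*np.cos(a)+o*np.sin(a),y,125+r*np.sin(a)+o*np.cos(a)]
        poly(ch,[q(190,20,186),q(190,20,-186),q(190,30,-186),q(190,30,186)],(0,255,0) if a<1.5 else (255,0,255))
    poly(ch,[[-142+19*.866*np.cos(t),19*np.sin(t),92+9.5*np.cos(t)] for t in np.arange(0,6.28,.3)],(255,0,255))
    for p in((544,284.4,-.532),(534,158.5,3.2775)):
        poly(p,[[-62.5,27,58],[31,27,58],[31,-27,58],[-62.5,-27,58]],(0,0,255));poly(p,[[-62.5,0,30],[62.5,0,30]],(0,255,0))
    b=cr;im=im[b[0]*2:b[1]*2,b[2]*2:b[3]*2]
    cv2.imwrite(f"pics/ov_{n}.png",im[:600,:800])
E
```

```text
(no output)
```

View pics/ov_scene.png

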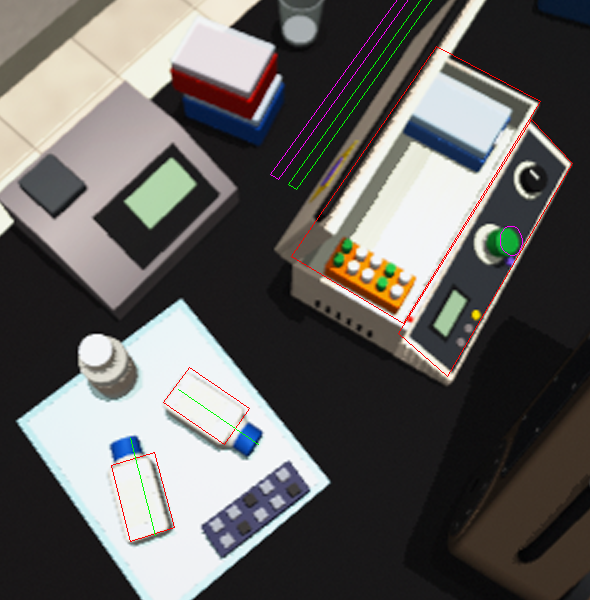

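View pics/ov_top.png

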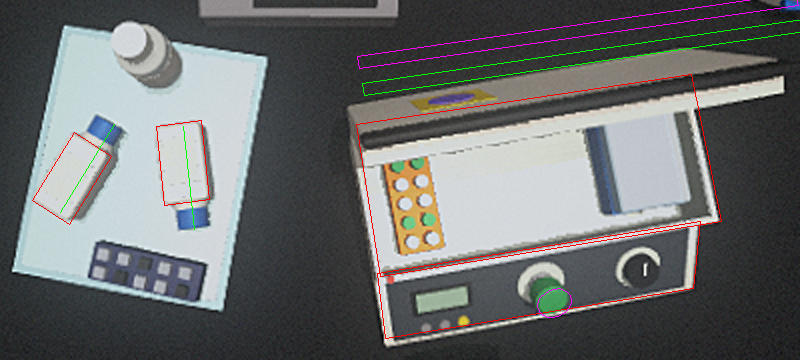

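The overlay shows the bottles fit well. The chest is a few mm off, and the lid leans over the box (its lip at (361,143)–(783,78) in the top overlay) rather than standing upright. I'll refit with both cameras, including the lid angle.

```bash
python3 - <<'E'
from h import *
ct,cs=[pickle.load(open(n+".pkl","rb")) for n in("top","scene")]
T_=lambda a:np.array(a)/2+[95,130]
S_=lambda a:np.array(a)/2+[110,60]
k=[-142,0,92]
Lt=[[-162,186,33],[-162,-186,33],[-81,-186,125],k]; pt=T_([[387,346],[695,290],[718,222],[552,300]])
Ls=[[81,-186,125],[-81,-186,125],[-162,-186,33],[-162,186,33],[-81,186,125],k]; ps=S_([[440,47],[538,103],[571,164],[449,377],[406,320],[508,241]])
lidp=T_([[361,143],[783,78]])
def T(p,L):
    L=np.array(L,float);return np.c_[L[:,0]*np.cos(p[2])-L[:,1]*np.sin(p[2])+p[0],L[:,0]*np.sin(p[2])+L[:,1]*np.cos(p[2])+p[1],L[:,2]]
def res(p,s=0):
    a=p[3];q=lambda y:[81-190*np.cos(a)+25*np.sin(a),y,125+190*np.sin(a)+25*np.cos(a)]
    return np.r_[proj(ct,T(p,Lt))-pt,proj(cs,T(p,Ls))-ps,proj(ct,T(p,[q(186),q(-186)]))-lidp].ravel()
r=least_squares(res,[536,-237,.157,1.2],loss='soft_l1');print(r.x);print(r.fun.reshape(-1,2).round(1) if 0 else res(r.x).reshape(-1,2).round(1))
p=r.x
# bottles, scene-camera check of cap tips
print(world(cs,S_([[123,437],[253,448]]),30), world(ct,T_([[106,119],[194,227]]),30))
q=T([0,0,-p[2],0],[[559-p[0],-353-p[1],0],[504-p[0],-105.7-p[1],0]]);print("tip,tube in chest",q)
for nm,L in(("A put",[-10,-28,86]),("B put",[10,54,86]),("knob grasp tcp",[-146,0,80])):print(nm,T(p,[L]).round(1))
E
```

```text
[ 5.33167093e+02 -2.33685798e+02  1.65658418e-01  1.23766834e+00]
[[-1.6 -2.2]
 [-2.2 -0.7]
 [ 0.3 -0.2]
 [ 0.   2.4]
 [-3.   0.4]
 [ 0.8 -0.3]
 [ 0.2 -0.3]
 [-0.3  0.7]
 [-0.8  3.1]
 [ 1.7  0.4]
 [ 2.5  0.8]
 [12.4 -2. ]]
[[604.38347644 258.35869616  30.        ]
 [472.03319584 158.34723473  30.        ]] [[603.81860088 262.64930277  30.        ]
 [473.88095881 149.85546511  30.        ]]
tip,tube in chest [[   5.80413097 -121.94068218    0.        ]
 [  -7.66271067  131.04337695    0.        ]]
A put [[ 527.9 -263.    86. ]]
B put [[ 534.1 -178.8   86. ]]
knob grasp tcp [[ 389.2 -257.8   80. ]]
```

The lid leans at about 1.24 rad, so it would foul the wrist. I'll push it upright first, working from inside with shut fingers under the lip.

Request:
carry_out:
  hand: 1
  moves:
    - {"slide":[0,0,-0.1],"spin":0.225}
    - {"slide":[0.08,-0.063,-0.007],"spin":0}
    - {"slide":[0.08,-0.063,-0.007],"spin":0}
    - {"slide":[0.08,-0.063,-0.007],"spin":0}
    - {"slide":[0.08,-0.063,-0.007],"spin":0}
    - {"slide":[0.08,-0.063,-0.007],"spin":0}
    - {"slide":[0.08,-0.063,-0.007],"spin":0}
    - {"slide":[0.08,-0.063,-0.007],"spin":0}
    - {"slide":[0.08,-0.063,-0.007],"spin":0}
    - {"slide":[0.08,-0.063,-0.007],"spin":0}
    - {"slide":[0.08,-0.063,-0.007],"spin":0}
    - {"slide":[0.08,-0.063,-0.007],"spin":0}

```text
t: 1.1
eef_pos: [477.3, -266.6, 285.5]
tcp_rot: [-3.142, 0.0, 0.166]
ft_force: [0.0, -0.6, -0.4]
opening: 0.214
grip_force: 0.0
```

```bash
cat > go.py <<'E'
import sys,numpy as np
from cell import state
# usage: go.py [c] x y z  -> slide total (fractions), rows at 0.1; chest coords if 'c'
a=sys.argv[1:]
ch=(533.2,-233.7,.1657)
s=state();p=np.array(s["eef_pos"]);w=s["tcp_rot"][2]
R=lambda t:np.array([[np.cos(t),-np.sin(t)],[np.sin(t),np.cos(t)]])
print("chest pos",(R(-ch[2])@(p[:2]-ch[:2])).round(1),"world",p.round(1),"rot",np.round(s["tcp_rot"],3),"j",np.round(s["joints"],2),"F",np.round(s["ft_force"],1),"open",round(s["opening"],3),"grip",round(s["grip_force"],1),"t",round(s["t"],2))
def show(v,w):
    d=R(-w)@(v[:2]-p[:2]);f=np.array([d[0],-d[1],-(v[2]-p[2])])/400
    print("yaw %.3f total"%w,f.round(4),"rows",np.linalg.norm(f)/.1)
if a:
    c=a[0]=='c';v=np.array([float(x) for x in a[c:c+3]])
    if c:v[:2]=R(ch[2])@v[:2]+ch[:2]
    if len(a)>c+3: w=float(a[c+3])
    show(v,w)
E
python3 go.py c -30 0 285
```

```text
chest pos [-60.5 -23.2] world [ 477.3 -266.6  285.5] rot [-3.142  0.     0.166] j [-0.63  0.31  1.65 -0.    1.18  0.77] F [ 0.  -0.6 -0.4] open 0.214 grip 0.0 t 1.1
yaw 0.166 total [ 0.0764 -0.0581  0.0013] rows 0.9593632663160042
```

Request:
carry_out:
  moves:
    - {"slide":[0.05,-0.06,0],"spin":0}
    - {"slide":[0.04,0,0],"spin":0}
    - {"slide":[0.04,0,0],"spin":0}
    - {"slide":[0.04,0,0],"spin":0}
    - {"slide":[0.04,0,0],"spin":0}
    - {"slide":[0.04,0,0],"spin":0}
    - {"slide":[0.03,0,0],"spin":0}
    - {"slide":[0.03,0,0],"spin":0}
    - {"slide":[0.02,0,0],"spin":0}
    - {"slide":[0,0,0],"spin":0}

```text
t: 1.93
eef_pos: [604.4, -222.0, 287.4]
tcp_rot: [3.141, -0.004, 0.167]
ft_force: [4.3, 6.1, 14.1]
opening: 0.004
grip_force: 6.8
```

```bash
python3 go.py c 76 0 285; python3 - <<'E'
from cell import *;import cv2,pickle
c=read_camera("scene");pickle.dump(c,open("scene2.pkl","wb"));im=c["color"][:,:,::-1]
c2=read_camera("top")["color"][:,:,::-1];import numpy as np
cv2.imwrite("pics/lid.png",cv2.resize(np.hstack([im[0:280,200:450],c2[60:340,240:510]]),None,fx=1.5,fy=1.5))
E
```

```text
chest pos [72.2 -0.2] world [ 604.4 -222.   287.4] rot [ 3.141 -0.004  0.167] j [-0.46  0.46  1.41  0.    1.27  0.95] F [ 4.3  6.1 14.1] open 0.004 grip 6.8 t 1.93
yaw 0.167 total [ 0.0095 -0.0004  0.0059] rows 0.1121169225213805
```

View pics/lid.png

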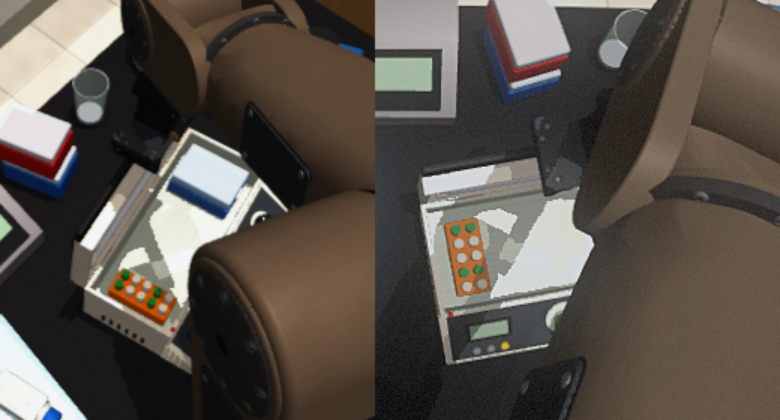

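The lid has opened further; its lip's left end is now near top pixel (270,170). I'll compute the angle from that.

```bash
python3 - <<'E'
from h import *
c=pickle.load(open("top.pkl","rb"))
p=(533.2,-233.7,.1657)
for a in(1.1,1.24,1.35,1.45,1.5,1.57):
    x,z,y=81-190*np.cos(a)+25*np.sin(a),125+190*np.sin(a)+25*np.cos(a),186
    print(a,proj(c,[[x*np.cos(p[2])-y*np.sin(p[2])+p[0],x*np.sin(p[2])+y*np.cos(p[2])+p[1],z]]).round(0))
E
```

```text
1.1 [[280. 218.]]
1.24 [[278. 202.]]
1.35 [[276. 189.]]
1.45 [[274. 177.]]
1.5 [[273. 171.]]
1.57 [[272. 163.]]
```

Request:
carry_out:
  moves:
    - {"slide":[-0.1,0,0],"spin":0}
    - {"slide":[-0.1,0,0],"spin":0}
    - {"slide":[-0.1,0,0],"spin":0}
    - {"slide":[0.024,-0.099,0],"spin":0}
    - {"slide":[0.024,-0.099,0],"spin":0}
    - {"slide":[0.024,-0.099,0],"spin":0}
    - {"slide":[0.024,-0.099,0],"spin":0}
    - {"slide":[0.024,-0.099,0],"spin":0}
    - {"slide":[0.024,-0.099,0],"spin":0}
    - {"slide":[0.024,-0.099,0],"spin":0}
    - {"slide":[0.024,-0.099,0],"spin":0}
    - {"slide":[0.024,-0.099,0],"spin":0}
  hand: 0

```text
t: 3.03
eef_pos: [510.2, 125.0, 285.3]
tcp_rot: [3.141, 0.0, 0.166]
ft_force: [0.5, -0.2, 0.8]
opening: 0.79
grip_force: 0.0
```

Request:
carry_out:
  moves:
    - {"slide":[0.024,-0.099,0],"spin":0}
    - {"slide":[0.024,-0.099,0],"spin":0}
    - {"slide":[0.024,-0.099,0],"spin":0}
    - {"slide":[0,0,0.02],"spin":-0.235}
    - {"slide":[0,0,0.02],"spin":-0.235}
    - {"slide":[0,0,0.02],"spin":-0.235}
    - {"slide":[0,0,0.02],"spin":-0.235}
    - {"slide":[0,0,0.02],"spin":-0.235}
    - {"slide":[0,0,0.02],"spin":-0.235}
    - {"slide":[0,0,0.02],"spin":-0.235}
    - {"slide":[0,0,0.02],"spin":-0.235}
    - {"slide":[0,0,0.02],"spin":-0.235}

```text
t: 4.03
eef_pos: [519.2, 244.9, 212.7]
tcp_rot: [-3.141, 0.0, 1.279]
ft_force: [0.1, 0.0, -0.3]
opening: 0.997
grip_force: 0.0
```

Request:
carry_out:
  moves:
    - {"slide":[0,0,0.02],"spin":-0.235}
    - {"slide":[0,0,0.02],"spin":-0.235}
    - {"slide":[0,0,0.02],"spin":-0.235}
    - {"slide":[0,0,0.02],"spin":-0.235}
    - {"slide":[0,0,0.02],"spin":-0.235}
    - {"slide":[0,0,0.02],"spin":-0.235}
    - {"slide":[0,0,0.02],"spin":-0.235}
    - {"slide":[0,0,0.02],"spin":-0.235}
    - {"slide":[0,0,0.02],"spin":-0.235}
    - {"slide":[0,0,0.02],"spin":-0.235}
    - {"slide":[0,0,0],"spin":-0.2}

```text
t: 4.95
eef_pos: [518.6, 244.6, 131.7]
tcp_rot: [-3.139, -0.002, 2.615]
ft_force: [0.1, -0.5, -0.6]
opening: 1.002
grip_force: 0.0
```

```bash
python3 go.py 535 289.5 30
```

```text
chest pos [ 64.5 474.2] world [518.6 244.6 131.7] rot [-3.139e+00 -2.000e-03  2.615e+00] j [ 0.33  0.52  1.77 -0.    0.85 -0.72] F [ 0.1 -0.5 -0.6] open 1.002 grip 0.0 t 4.95
yaw 2.615 total [0.021  0.1176 0.2542] rows 2.808972417003937
```

Request:
carry_out:
  moves:
    - {"slide":[0.011,0.059,0],"spin":0}
    - {"slide":[0.01,0.059,0],"spin":0}
    - {"slide":[0,0,0.06],"spin":0}
    - {"slide":[0,0,0.06],"spin":0}
    - {"slide":[0,0,0.06],"spin":0}
    - {"slide":[0,0,0.05],"spin":0}
    - {"slide":[0,0,0.024],"spin":0}
    - {"slide":[0,0,0],"spin":0}

```text
t: 5.62
eef_pos: [535.1, 289.3, 29.7]
tcp_rot: [-3.138, -0.002, 2.608]
ft_force: [-0.8, -0.2, -0.6]
opening: 0.996
grip_force: 0.0
```

Request:
carry_out:
  moves:
    - {"slide":[0,0,0],"spin":0}
    - {"slide":[0,0,0],"spin":0}
    - {"slide":[0,0,0],"spin":0}
    - {"slide":[0,0,0],"spin":0}
    - {"slide":[0,0,0],"spin":0}
    - {"slide":[0,0,0],"spin":0}
    - {"slide":[0,0,0],"spin":0}
    - {"slide":[0,0,0],"spin":0}
  hand: 1

```text
t: 6.28
eef_pos: [536.5, 290.0, 32.3]
tcp_rot: [3.141, 0.001, 2.608]
ft_force: [1.1, 0.2, 4.3]
opening: 0.575
grip_force: 30.0
```

Request:
carry_out:
  moves:
    - {"slide":[0,0,-0.03],"spin":0}
    - {"slide":[0,0,-0.06],"spin":0}
    - {"slide":[0,0,-0.09],"spin":0}
    - {"slide":[0,0,-0.09],"spin":0}
    - {"slide":[0,0,-0.09],"spin":0}
    - {"slide":[0,0,-0.06],"spin":0}
    - {"slide":[0,0,-0.02],"spin":0}
    - {"slide":[0,0,0],"spin":-0.22}
    - {"slide":[0,0,0],"spin":-0.22}
    - {"slide":[0,0,0],"spin":-0.22}
    - {"slide":[0,0,0],"spin":-0.22}
    - {"slide":[0,0,0],"spin":-0.22}

```text
t: 7.28
eef_pos: [535.5, 289.5, 206.9]
tcp_rot: [-3.141, -0.002, -3.093]
ft_force: [0.8, -0.1, -1.3]
opening: 0.577
grip_force: 30.0
```

```bash
python3 go.py c -10 -28 210 3.307
```

```text
chest pos [ 88.6 515.7] world [535.5 289.5 206.9] rot [-3.141e+00 -2.000e-03 -3.093e+00] j [ 0.39  0.48  1.61 -0.    1.06 -1.23] F [ 0.8 -0.1 -1.3] open 0.577 grip 30.0 t 7.28
yaw 3.307 total [ 0.246  -1.3592 -0.0077] rows 13.813314775394142
```

Request:
carry_out:
  moves:
    - {"slide":[0,0,0],"spin":-0.223}
    - {"slide":[0.08,-0.06,0],"spin":0}
    - {"slide":[0.08,-0.06,0],"spin":0}
    - {"slide":[0.08,-0.06,0],"spin":0}
    - {"slide":[0.08,-0.06,0],"spin":0}
    - {"slide":[0,-0.1,0],"spin":0}
    - {"slide":[0,-0.1,0],"spin":0}
    - {"slide":[0,-0.1,0],"spin":0}
    - {"slide":[0,-0.1,0],"spin":0}
    - {"slide":[0,-0.1,0],"spin":0}
    - {"slide":[0,-0.1,0],"spin":0}
    - {"slide":[0,-0.1,0],"spin":0}

```text
t: 8.28
eef_pos: [468.8, -103.6, 207.3]
tcp_rot: [3.141, -0.001, -2.982]
ft_force: [1.1, 0.8, -1.4]
opening: 0.58
grip_force: 30.0
```

Request:
carry_out:
  moves:
    - {"slide":[0,-0.1,0],"spin":0}
    - {"slide":[0,-0.1,0],"spin":0}
    - {"slide":[0,-0.1,0],"spin":0}
    - {"slide":[0,-0.08,0],"spin":0}
    - {"slide":[0,-0.03,0],"spin":0}
    - {"slide":[0,0,0],"spin":0}

```text
t: 8.78
eef_pos: [495.2, -265.8, 206.7]
tcp_rot: [3.141, -0.001, -2.985]
ft_force: [-0.2, 0.6, -1.6]
opening: 0.577
grip_force: 30.0
```

```bash
python3 go.py c -10 -28 88 ; python3 - <<'E'
from cell import *;import cv2,pickle,numpy as np
c=read_camera("scene");im=c["color"][:,:,::-1]
c2=read_camera("wrist");pickle.dump(c2,open("w.pkl","wb"));w=c2["color"][:,:,::-1]
cv2.imwrite("pics/place.png",np.hstack([cv2.resize(im[80:280,220:430],(400,381)),cv2.resize(w,(400,300))] if 0 else [cv2.resize(im[80:280,220:430],(400,300)),cv2.resize(w,(400,300))]))
E
```

```text
chest pos [-42.8 -25.4] world [ 495.2 -265.8  206.7] rot [ 3.141e+00 -1.000e-03 -2.985e+00] j [-0.61  0.41  1.72 -0.    1.01 -2.34] F [-0.2  0.6 -1.6] open 0.577 grip 30.0 t 8.78
yaw -2.985 total [-0.082  -0.0059  0.2968] rows 3.0795821350570804
```

View pics/place.png

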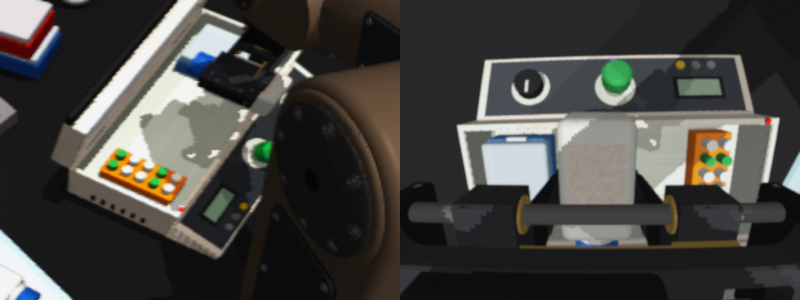

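The wrist view shows the bottle held, tip box on the left and tube rack on the right. The panel's front corners are at about (488,60) and (738,55), and the rim corners at (458,125) and (778,119). I'll refine the chest pose from these.

```bash
python3 - <<'E'
from h import *
c=pickle.load(open("w.pkl","rb"))
W=lambda a:(np.array(a)-[400,0])*1.28
print(fit(c,W([[488,60],[738,55],[458,125],[778,119],[617,73]]),[[-162,-186,33],[-162,186,33],[-81,-186,125],[-81,186,125],[-142,0,92]],[533,-234,.166]))
ch=(533.2,-233.7,.1657);R=np.array([[np.cos(ch[2]),-np.sin(ch[2])],[np.sin(ch[2]),np.cos(ch[2])]])
print("tip near top edge",(world(c,W([[481,148],[553,137]]),114)[:,:2]-ch[:2])@R)
print("tube left/right",(world(c,W([[690,132],[733,130]]),100)[:,:2]-ch[:2])@R)
E
```

```text
(array([ 5.31393015e+02, -2.30557651e+02,  1.79368728e-01]), array([[-4.1,  0.3],
       [ 3. ,  0.8],
       [-2.4,  0.6],
       [ 2.2,  0.2],
       [ 0.1, -8.2]]))
tip near top edge [[ -50.13914555 -163.84752128]
 [ -62.84750651  -75.04748704]]
tube left/right [[-65.1650221   93.11098848]
 [-67.59097924 148.55975215]]
```

Request:
carry_out:
  moves:
    - {"slide":[-0.04,0,0],"spin":-0.02}
    - {"slide":[-0.042,0,0],"spin":0}
    - {"slide":[0,0,0.05],"spin":0}
    - {"slide":[0,0,0.05],"spin":0}
    - {"slide":[0,0,0.05],"spin":0}
    - {"slide":[0,0,0.05],"spin":0}
    - {"slide":[0,0,0.04],"spin":0}
    - {"slide":[0,0,0.03],"spin":0}
    - {"slide":[0,0,0.015],"spin":0}
    - {"slide":[0,0,0.01],"spin":0}
    - {"slide":[0,0,0],"spin":0}
    - {"slide":[0,0,0],"spin":0}

```text
t: 9.88
eef_pos: [528.2, -257.9, 90.4]
tcp_rot: [-3.141, 0.0, -2.971]
ft_force: [-0.1, 0.8, -1.3]
opening: 0.571
grip_force: 30.0
```

```bash
python3 go.py c -10 -26 88
```

```text
chest pos [ -8.9 -23. ] world [ 528.2 -257.9   90.4] rot [-3.141  0.    -2.971] j [-0.57  0.59  1.77 -0.    0.78 -2.31] F [-0.1  0.8 -1.3] open 0.571 grip 30.0 t 9.88
yaw -2.971 total [ 0.0027 -0.0074  0.0061] rows 0.100124060195716
```

Not yet touching. I'll lower the last 2–3 mm, then release a little.

Request:
carry_out:
  moves:
    - {"slide":[0,-0.007,0.003],"spin":0}
    - {"slide":[0,0,0.003],"spin":0}
    - {"slide":[0,0,0],"spin":0}

```text
t: 10.13
eef_pos: [528.9, -261.5, 88.3]
tcp_rot: [-3.14, 0.001, -2.972]
ft_force: [-0.2, 0.3, 4.1]
opening: 0.573
grip_force: 30.0
```

Request:
carry_out:
  moves:
    - {"slide":[0,0,0],"spin":0}
    - {"slide":[0,0,0],"spin":0}
    - {"slide":[0,0,0],"spin":0}
    - {"slide":[0,0,-0.02],"spin":0}
    - {"slide":[0,0,-0.04],"spin":0}
    - {"slide":[0,0,-0.06],"spin":0}
    - {"slide":[0,0,-0.08],"spin":0}
    - {"slide":[0,0,-0.08],"spin":0}
    - {"slide":[0.02,0,-0.04],"spin":0}
    - {"slide":[0.06,0,0],"spin":0}
  hand: 0.34

```text
t: 10.97
eef_pos: [499.3, -267.0, 219.7]
tcp_rot: [-3.137, 0.005, -2.97]
ft_force: [-0.1, -0.0, -0.4]
opening: 0.658
grip_force: 0.0
```

```bash
python3 go.py 544 160 200 -3.005
```

```text
chest pos [-39.  -27.2] world [ 499.3 -267.   219.7] rot [-3.137  0.005 -2.97 ] j [-0.61  0.4   1.7   0.    1.03 -2.35] F [-0.1 -0.  -0.4] open 0.658 grip 0.0 t 10.97
yaw -3.005 total [-0.2561  1.0423  0.0492] rows 10.744167323872192
```

Request:
carry_out:
  moves:
    - {"slide":[0,0,0],"spin":0.067}
    - {"slide":[0,0.1,0],"spin":0}
    - {"slide":[0,0.1,0],"spin":0}
    - {"slide":[0,0.1,0],"spin":0}
    - {"slide":[0,0.1,0],"spin":0}
    - {"slide":[0,0.1,0],"spin":0}
    - {"slide":[-0.04,0.09,0],"spin":0}
    - {"slide":[-0.04,0.09,0],"spin":0}
    - {"slide":[-0.04,0.09,0],"spin":0}
    - {"slide":[-0.04,0.09,0],"spin":0}
    - {"slide":[-0.04,0.09,0],"spin":0}
    - {"slide":[-0.05,0.08,0],"spin":0}
  hand: 0

```text
t: 11.97
eef_pos: [540.1, 157.7, 216.2]
tcp_rot: [3.142, 0.0, -3.006]
ft_force: [1.3, -0.3, -0.5]
opening: 0.999
grip_force: 0.0
```

```bash
python3 go.py 544 160 31
```

```text
chest pos [ 71.4 384.9] world [540.1 157.7 216.2] rot [ 3.142  0.    -3.006] j [ 0.17  0.4   1.71 -0.    1.03 -1.54] F [ 1.3 -0.3 -0.5] open 0.999 grip 0.0 t 11.97
yaw -3.006 total [-0.0104  0.0045  0.4629] rows 4.630734536246406
```

Request:
carry_out:
  moves:
    - {"slide":[-0.01,0.004,0.08],"spin":0}
    - {"slide":[0,0,0.08],"spin":0}
    - {"slide":[0,0,0.08],"spin":0}
    - {"slide":[0,0,0.08],"spin":0}
    - {"slide":[0,0,0.07],"spin":0}
    - {"slide":[0,0,0.05],"spin":0}
    - {"slide":[0,0,0.023],"spin":0}
    - {"slide":[0,0,0],"spin":0}

```text
t: 12.63
eef_pos: [543.6, 157.2, 28.9]
tcp_rot: [-3.141, -0.003, -3.007]
ft_force: [0.5, 0.0, 0.7]
opening: 0.999
grip_force: 0.0
```

Request:
carry_out:
  moves:
    - {"slide":[0,0,0],"spin":0}
    - {"slide":[0,0,0],"spin":0}
    - {"slide":[0,0,0],"spin":0}
    - {"slide":[0,0,0],"spin":0}
    - {"slide":[0,0,0],"spin":0}
    - {"slide":[0,0,0],"spin":0}
    - {"slide":[0,0,0],"spin":0}
    - {"slide":[0,0,0],"spin":0}
  hand: 1

```text
t: 13.3
eef_pos: [544.4, 157.5, 30.6]
tcp_rot: [-3.142, 0.001, -3.006]
ft_force: [-1.4, 1.5, 6.0]
opening: 0.576
grip_force: 30.0
```

Request:
carry_out:
  moves:
    - {"slide":[0,0,-0.03],"spin":0}
    - {"slide":[0,0,-0.06],"spin":0}
    - {"slide":[0,0,-0.09],"spin":0}
    - {"slide":[0,0,-0.09],"spin":0}
    - {"slide":[0,0,-0.09],"spin":0}
    - {"slide":[0,0,-0.06],"spin":0}
    - {"slide":[0,0,-0.02],"spin":0}
    - {"slide":[0,0,0],"spin":-0.06}

```text
t: 13.97
eef_pos: [544.8, 157.5, 208.0]
tcp_rot: [-3.141, 0.003, -2.976]
ft_force: [-1.4, 0.2, -1.4]
opening: 0.577
grip_force: 29.9
```

```bash
python3 go.py c -30 48 207 3.312
```

```text
chest pos [ 75.9 383.9] world [544.8 157.5 208. ] rot [-3.141e+00  3.000e-03 -2.976e+00] j [ 0.16  0.41  1.71 -0.    1.01 -1.57] F [-1.4  0.2 -1.4] open 0.577 grip 29.9 t 13.97
yaw 3.312 total [ 0.2688 -0.8385  0.0025] rows 8.804879867925186
```

Request:
carry_out:
  moves:
    - {"slide":[0.068,-0.07,0],"spin":-0.02}
    - {"slide":[0.067,-0.07,0],"spin":0}
    - {"slide":[0.067,-0.07,0],"spin":0}
    - {"slide":[0.067,-0.07,0],"spin":0}
    - {"slide":[0,-0.095,0],"spin":0}
    - {"slide":[0,-0.095,0],"spin":0}
    - {"slide":[0,-0.095,0],"spin":0}
    - {"slide":[0,-0.095,0],"spin":0}
    - {"slide":[0,-0.09,0],"spin":0}
    - {"slide":[0,-0.06,0],"spin":0}
    - {"slide":[0,-0.028,0],"spin":0}
    - {"slide":[0,0,0],"spin":0}

```text
t: 14.97
eef_pos: [496.8, -193.0, 204.9]
tcp_rot: [3.141, -0.001, -2.967]
ft_force: [-1.5, 0.6, -0.7]
opening: 0.581
grip_force: 29.9
```

```bash
python3 go.py c 9 48 88.5; python3 - <<'E'
from cell import *;import cv2,pickle,numpy as np
c=read_camera("scene");im=c["color"][:,:,::-1]
w=read_camera("wrist")["color"][:,:,::-1]
cv2.imwrite("pics/place2.png",np.hstack([cv2.resize(im[80:280,220:430],(400,300)),cv2.resize(w,(400,300))]))
E
```

```text
chest pos [-29.2  46.1] world [ 496.8 -193.   204.9] rot [ 3.141e+00 -1.000e-03 -2.967e+00] j [-0.49  0.37  1.79 -0.    0.98 -2.24] F [-1.5  0.6 -0.7] open 0.581 grip 29.9 t 14.97
yaw -2.967 total [-0.0955  0.0038  0.2909] rows 3.0624501396476154
```

View pics/place2.png

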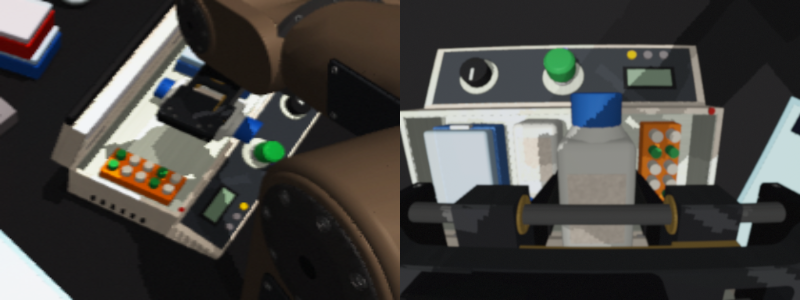

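Bottle A lies flat beside the tip box and B is held above the free gap. I'll lower B.

Request:
carry_out:
  moves:
    - {"slide":[-0.05,0,0],"spin":0}
    - {"slide":[-0.046,0,0],"spin":0}
    - {"slide":[0,0,0.05],"spin":0}
    - {"slide":[0,0,0.05],"spin":0}
    - {"slide":[0,0,0.05],"spin":0}
    - {"slide":[0,0,0.05],"spin":0}
    - {"slide":[0,0,0.04],"spin":0}
    - {"slide":[0,0,0.03],"spin":0}
    - {"slide":[0,0,0.012],"spin":0}
    - {"slide":[0,0,0.008],"spin":0}
    - {"slide":[0,0,0],"spin":0}
    - {"slide":[0,0,0],"spin":0}

```text
t: 16.07
eef_pos: [535.1, -184.1, 90.8]
tcp_rot: [-3.141, 0.001, -2.964]
ft_force: [0.2, 0.4, -0.8]
opening: 0.577
grip_force: 29.9
```

```bash
python3 go.py c 9 46 86.5
```

```text
chest pos [10.  48.6] world [ 535.1 -184.1   90.8] rot [-3.141e+00  1.000e-03 -2.964e+00] j [-0.45  0.56  1.83 -0.    0.75 -2.2 ] F [ 0.2  0.4 -0.8] open 0.577 grip 29.9 t 16.07
yaw -2.964 total [ 0.0026 -0.0065  0.0108] rows 0.12881130318252138
```

Request:
carry_out:
  moves:
    - {"slide":[0,0,0.004],"spin":0}
    - {"slide":[0,0,0.003],"spin":0}
    - {"slide":[0,0,0.003],"spin":0}
    - {"slide":[0,0,0],"spin":0}

```text
t: 16.4
eef_pos: [534.9, -184.6, 86.6]
tcp_rot: [-3.141, 0.001, -2.965]
ft_force: [-0.3, 0.1, 3.4]
opening: 0.579
grip_force: 29.9
```

Request:
carry_out:
  moves:
    - {"slide":[0,0,0],"spin":0}
    - {"slide":[0,0,0],"spin":0}
    - {"slide":[0,0,0],"spin":0}
    - {"slide":[0,0,-0.02],"spin":0}
    - {"slide":[0,0,-0.04],"spin":0}
    - {"slide":[0,0,-0.06],"spin":0}
    - {"slide":[0,0,-0.08],"spin":0}
    - {"slide":[0.02,0,-0.08],"spin":0}
    - {"slide":[0.06,0,-0.08],"spin":0}
    - {"slide":[0.06,0,-0.08],"spin":0}
  hand: 0.34

```text
t: 17.23
eef_pos: [479.0, -194.1, 264.0]
tcp_rot: [-3.141, 0.0, -2.964]
ft_force: [0.2, -0.3, 0.1]
opening: 0.658
grip_force: 0.0
```

```bash
python3 go.py c -10 0 430; python3 - <<'E'
from h import *
from cell import read_camera
c=read_camera("wrist");cv2.imwrite("pics/w3.png",c["color"][:,:,::-1])
E
```

```text
chest pos [-46.9  48. ] world [ 479.  -194.1  264. ] rot [-3.141  0.    -2.964] j [-0.51  0.29  1.75 -0.    1.1  -2.26] F [ 0.2 -0.3  0.1] open 0.658 grip 0.0 t 17.23
yaw -2.964 total [-0.0909 -0.121  -0.415 ] rows 4.41769026915157
```

B met the floor at the expected height, so it lies flat. Next I'll shut the fingers and go up and over behind the lid.

Request:
carry_out:
  moves:
    - {"slide":[0,0,-0.09],"spin":0}
    - {"slide":[0,0,-0.1],"spin":0}
    - {"slide":[0,0,-0.1],"spin":0}
    - {"slide":[-0.096,-0.024,0],"spin":0}
    - {"slide":[-0.096,-0.024,0],"spin":0}
    - {"slide":[-0.096,-0.024,0],"spin":0}
    - {"slide":[-0.096,-0.024,0],"spin":0}
    - {"slide":[-0.096,-0.024,0],"spin":0}
    - {"slide":[0,0,0.08],"spin":0}
    - {"slide":[0,0,0.08],"spin":0}
    - {"slide":[0,0,0.06],"spin":0}
    - {"slide":[0,0,0.02],"spin":0}
  hand: 1

```text
t: 18.28
eef_pos: [676.1, -207.3, 278.2]
tcp_rot: [3.138, -0.005, -2.964]
ft_force: [0.7, -0.7, -0.5]
opening: 0.006
grip_force: 0.0
```

```bash
python3 go.py c 112 0 278
```

```text
chest pos [145.3   2.5] world [ 676.1 -207.3  278.2] rot [ 3.138 -0.005 -2.964] j [-0.39  0.57  1.24 -0.    1.33 -2.14] F [ 0.7 -0.7 -0.5] open 0.006 grip 0.0 t 18.28
yaw -2.964 total [ 0.0833 -0.0053  0.0006] rows 0.834270210596774
```

Request:
carry_out:
  moves:
    - {"slide":[0.04,0,0],"spin":0}
    - {"slide":[0.04,0,0],"spin":0}
    - {"slide":[0.03,0,0],"spin":0}
    - {"slide":[0.03,0,0],"spin":0}
    - {"slide":[0.03,0,0.002],"spin":0}
    - {"slide":[0.03,0,0.004],"spin":0}
    - {"slide":[0.037,0,0.012],"spin":0}
    - {"slide":[0.037,0,0.013],"spin":0}
    - {"slide":[0.037,0,0.013],"spin":0}
    - {"slide":[0,0,0],"spin":0}

```text
t: 19.12
eef_pos: [553.2, -230.1, 265.9]
tcp_rot: [-3.141, 0.001, -2.966]
ft_force: [0.4, 0.2, 0.9]
opening: 0.005
grip_force: 0.0
```

```bash
python3 go.py c -16 0 234; python3 - <<'E'
from cell import *;import cv2,numpy as np
im=read_camera("scene")["color"][:,:,::-1];t=read_camera("top")["color"][:,:,::-1]
cv2.imwrite("pics/lid2.png",np.hstack([im[0:300,180:450],t[60:360,240:510]]))
E
```

```text
chest pos [20.3  0.2] world [ 553.2 -230.1  265.9] rot [-3.141e+00  1.000e-03 -2.966e+00] j [-0.5   0.41  1.56 -0.    1.18 -2.25] F [0.4 0.2 0.9] open 0.005 grip 0.0 t 19.12
yaw -2.966 total [0.0908 0.0004 0.0799] rows 1.2095729290233799
```

Request:
carry_out:
  moves:
    - {"slide":[0.03,0,0.026],"spin":0}
    - {"slide":[0.03,0,0.027],"spin":0}
    - {"slide":[0.03,0,0.027],"spin":0}
    - {"slide":[0.022,0,0.03],"spin":0}
    - {"slide":[0.022,0,0.03],"spin":0}
    - {"slide":[0.022,0,0.03],"spin":0}
    - {"slide":[0.013,0,0.03],"spin":0}
    - {"slide":[0.013,0,0.03],"spin":0}
    - {"slide":[0.013,0,0.03],"spin":0}
    - {"slide":[0,0,0.01],"spin":0}
    - {"slide":[0,0,0.005],"spin":0}
    - {"slide":[0,0,0],"spin":0}

```text
t: 20.22
eef_pos: [478.6, -243.6, 155.4]
tcp_rot: [-3.141, -0.0, -2.964]
ft_force: [0.4, -0.4, 0.2]
opening: 0.004
grip_force: 0.0
```

```bash
python3 go.py c -60 0 153
```

```text
chest pos [-55.5  -0.7] world [ 478.6 -243.6  155.4] rot [-3.141 -0.    -2.964] j [-0.59  0.44  1.84 -0.    0.86 -2.34] F [ 0.4 -0.4  0.2] open 0.004 grip 0.0 t 20.22
yaw -2.964 total [0.0112 0.002  0.006 ] rows 0.12918041577127234
```

Now I'll press lightly to confirm it is shut.

Request:
carry_out:
  moves:
    - {"slide":[0,0,0.005],"spin":0}
    - {"slide":[0,0,0.005],"spin":0}
    - {"slide":[0,0,0.003],"spin":0}
    - {"slide":[0,0,0],"spin":0}

```text
t: 20.55
eef_pos: [479.0, -243.7, 154.9]
tcp_rot: [-3.138, 0.003, -2.964]
ft_force: [-17.3, 9.3, 57.5]
opening: 0.006
grip_force: 28.5
```

```bash
python3 go.py c -146 0 200
```

```text
chest pos [-55.1  -1. ] world [ 479.  -243.7  154.9] rot [-3.138e+00  3.000e-03 -2.964e+00] j [-0.59  0.44  1.84 -0.    0.85 -2.34] F [-17.3   9.3  57.5] open 0.006 grip 28.5 t 20.55
yaw -2.964 total [ 0.2271  0.0051 -0.1127] rows 2.53557860095501
```

The stop is solid at 154.9 mm, so the lid is shut. I'll rise and locate the green knob by colour.

Request:
carry_out:
  moves:
    - {"slide":[0,0,-0.03],"spin":0}
    - {"slide":[0,0,-0.05],"spin":0}
    - {"slide":[0,0,-0.05],"spin":0}
    - {"slide":[0,0,-0.03],"spin":0}
    - {"slide":[0,0,0],"spin":0}
    - {"slide":[0,0,0],"spin":0}
  hand: 0

```text
t: 21.05
eef_pos: [478.6, -243.5, 214.0]
tcp_rot: [-3.14, 0.001, -2.964]
ft_force: [-0.2, 0.2, 0.3]
opening: 0.366
grip_force: 0.0
```

```bash
python3 - <<'E'
from h import *
from cell import read_camera
ch=(533.2,-233.7,.1657);R=np.array([[np.cos(ch[2]),-np.sin(ch[2])],[np.sin(ch[2]),np.cos(ch[2])]])
ims=[]
for n in("wrist","top","scene"):
    c=read_camera(n);hsv=cv2.cvtColor(c["color"],cv2.COLOR_RGB2HSV);m=cv2.inRange(hsv,(50,120,40),(75,255,255))
    k,l,s,ce=cv2.connectedComponentsWithStats(m)
    for i in range(1,k):
        if s[i,4]>40:
            w=world(c,[ce[i]],82)[0];print(n,ce[i].round(1),s[i],"world",w.round(1),"chest",((w[:2]-ch[:2])@R).round(1))
    ims.append(cv2.resize(c["color"][:,:,::-1],(400,300)))
cv2.imwrite("pics/knob.png",np.vstack([np.hstack(ims[:2]),np.hstack([ims[2],ims[2]*0])]))
E
python3 go.py c -146 0 200
```

```text
wrist [255.3 110.1] [ 236   91   39   40 1194] world [ 401.1 -254.2   82. ] chest [-133.6    1.6]
top [370.3 280.4] [361 273  18  14 151] world [ 396.2 -258.7   82. ] chest [-139.2   -2.1]
top [  6.  344.3] [  0 308  14  76 965] world [233.3 573.   82. ] chest [-162.7  845.1]
scene [361.1 180.8] [353 174  17  15 192] world [ 402.9 -254.6   82. ] chest [-132.     0.9]
chest pos [-56.2  -0.3] world [ 477.8 -243.2  212.5] rot [ 3.141e+00 -1.000e-03 -2.965e+00] j [-0.59  0.37  1.78 -0.    1.   -2.34] F [ 0.5 -0.4  0.2] open 0.495 grip 0.0 t 21.2
yaw -2.965 total [0.2245 0.0033 0.0314] rows 2.266970348291607
```

View pics/knob.png

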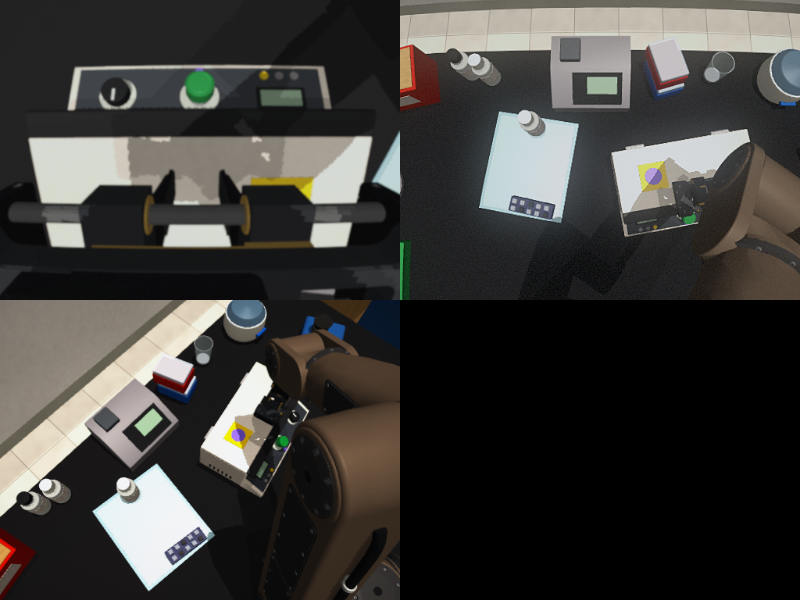

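The lid is shut, the mat items are untouched, and the knob is where the model puts it (chest y about +1). I'll approach it offset towards -x, with the body kept above the lid.

Request:
carry_out:
  moves:
    - {"slide":[0.075,0.003,0],"spin":0}
    - {"slide":[0.075,0.003,0],"spin":0}
    - {"slide":[0.075,0,0],"spin":0}
    - {"slide":[0,0,0.05],"spin":0}
    - {"slide":[0,0,0.08],"spin":0}
    - {"slide":[0,0,0.08],"spin":0}
    - {"slide":[0,0,0.07],"spin":0}
    - {"slide":[0,0,0.04],"spin":0}
    - {"slide":[0,0,0.012],"spin":0}
    - {"slide":[0,0,0],"spin":0}
  hand: 0

```text
t: 22.03
eef_pos: [388.4, -256.6, 79.3]
tcp_rot: [3.139, -0.002, -2.965]
ft_force: [-0.3, 0.5, 0.5]
opening: 0.999
grip_force: 0.0
```

```bash
python3 go.py c -146 1 80
```

```text
chest pos [-146.6    1.3] world [ 388.4 -256.6   79.3] rot [ 3.139e+00 -2.000e-03 -2.965e+00] j [-0.73  0.48  2.08 -0.    0.59 -2.47] F [-0.3  0.5  0.5] open 0.999 grip 0.0 t 22.03
yaw -2.965 total [-0.0015 -0.0008 -0.0017] rows 0.02414409154047873
```

Request:
carry_out:
  moves:
    - {"slide":[0,0,0],"spin":0}
    - {"slide":[0,0,0],"spin":0}
    - {"slide":[0,0,0],"spin":0}
    - {"slide":[0,0,0],"spin":0}
    - {"slide":[0,0,0],"spin":0}
    - {"slide":[0,0,0],"spin":0}
    - {"slide":[0,0,0],"spin":0}
    - {"slide":[0,0,0],"spin":0}
    - {"slide":[0,0,0],"spin":0}
    - {"slide":[0,0,0],"spin":0}
  hand: 1

```text
t: 22.87
eef_pos: [388.6, -256.4, 80.6]
tcp_rot: [3.14, -0.001, -2.965]
ft_force: [2.8, 4.2, 4.3]
opening: 0.375
grip_force: 30.0
```

The opening is 35.6 mm against a 38 mm head, so I'm gripping a chord off the axis. I'll reopen, shift 6 mm towards the chest (the body is above the lid) and regrip.

Request:
carry_out:
  moves:
    - {"slide":[0,0,0],"spin":0}
    - {"slide":[0,0,0],"spin":0}
    - {"slide":[0,0,0],"spin":0}
    - {"slide":[-0.007,0,0],"spin":0}
    - {"slide":[-0.008,0,0],"spin":0}
    - {"slide":[0,0,0],"spin":0}
  hand: 0.3

```text
t: 23.37
eef_pos: [395.4, -256.0, 80.7]
tcp_rot: [-3.141, 0.0, -2.964]
ft_force: [0.2, 0.3, 0.0]
opening: 0.689
grip_force: 0.0
```

Request:
carry_out:
  moves:
    - {"slide":[0,0,0],"spin":0}
    - {"slide":[0,0,0],"spin":0}
    - {"slide":[0,0,0],"spin":0}
    - {"slide":[0,0,0],"spin":0}
    - {"slide":[0,0,0],"spin":0}
    - {"slide":[0,0,0],"spin":0}
    - {"slide":[0,0,0],"spin":0}
    - {"slide":[0,0,0],"spin":0}
  hand: 1

```text
t: 24.03
eef_pos: [394.5, -255.4, 80.6]
tcp_rot: [3.141, -0.0, -2.965]
ft_force: [0.1, 5.6, 2.8]
opening: 0.386
grip_force: 30.0
```

```bash
python3 go.py c -146 1 80
```

```text
chest pos [-140.4    1.5] world [ 394.5 -255.4   80.6] rot [ 3.141 -0.    -2.965] j [-0.72  0.48  2.07  0.    0.6  -2.46] F [0.1 5.6 2.8] open 0.386 grip 30.0 t 24.03
yaw -2.965 total [ 0.0141 -0.0011  0.0016] rows 0.1422477143823512
```

Request:
carry_out:
  moves:
    - {"slide":[0.004,0,-0.007],"spin":0}
    - {"slide":[0.004,0,-0.007],"spin":0}
    - {"slide":[0.004,0,-0.007],"spin":0}
    - {"slide":[0.004,0,-0.007],"spin":0}
    - {"slide":[0.004,0,-0.007],"spin":0}
    - {"slide":[0,0,0],"spin":0}
    - {"slide":[0,0,0],"spin":0}

```text
t: 24.62
eef_pos: [386.7, -256.7, 94.1]
tcp_rot: [3.14, -0.0, -2.965]
ft_force: [3.9, 5.1, -7.6]
opening: 0.388
grip_force: 30.0
```

```bash
python3 go.py c -148 1 94; python3 - <<'E'
from h import *
from cell import read_camera
for n in("scene",):
    c=read_camera(n);hsv=cv2.cvtColor(c["color"],cv2.COLOR_RGB2HSV);m=cv2.inRange(hsv,(50,120,40),(75,255,255))
    k,l,s,ce=cv2.connectedComponentsWithStats(m)
    for i in range(1,k):
        if s[i,4]>30:print(n,ce[i].round(1),s[i])
E
```

```text
chest pos [-148.2    1.4] world [ 386.7 -256.7   94.1] rot [ 3.14  -0.    -2.965] j [-0.73  0.45  2.07  0.    0.62 -2.48] F [ 3.9  5.1 -7.6] open 0.388 grip 30.0 t 24.62
yaw -2.965 total [-0.0006 -0.0011  0.0002] rows 0.012425714558847653
```

I've pulled 15.6 mm with about 8.5 N or more, so the knob is at its stop. Now to hold it there.

Request:
carry_out:
  moves:
    - {"slide":[0,0,0],"spin":0}
    - {"slide":[0,0,0],"spin":0}
    - {"slide":[0,0,0],"spin":0}
    - {"slide":[0,0,0],"spin":0}
    - {"slide":[0,0,0],"spin":0}
    - {"slide":[0,0,0],"spin":0}
    - {"slide":[0,0,0],"spin":0}
    - {"slide":[0,0,0],"spin":0}
    - {"slide":[0,0,0],"spin":0}
    - {"slide":[0,0,0],"spin":0}
    - {"slide":[0,0,0],"spin":0}
    - {"slide":[0,0,0],"spin":0}

```text
t: 25.67
eef_pos: [386.8, -256.7, 94.0]
tcp_rot: [3.14, -0.0, -2.965]
ft_force: [3.0, 4.4, -6.5]
opening: 0.389
grip_force: 30.0
```

Request:
carry_out:
  moves:
    - {"slide":[0,0,0],"spin":0}
    - {"slide":[0,0,0],"spin":0}
    - {"slide":[0,0,0],"spin":0}
    - {"slide":[0,0,0],"spin":0}

```text
t: 26.0
eef_pos: [386.8, -256.7, 94.0]
tcp_rot: [3.14, -0.0, -2.965]
ft_force: [4.2, 5.2, -7.8]
opening: 0.387
grip_force: 30.0
```

The force held steady for 1.4 s with no slip. I'll let go and withdraw.

Request:
carry_out:
  moves:
    - {"slide":[0,0,0],"spin":0}
    - {"slide":[0,0,0],"spin":0}
    - {"slide":[0,0,0],"spin":0}
    - {"slide":[0,0,0],"spin":0}
    - {"slide":[0,0,0],"spin":0}
    - {"slide":[0,0,-0.03],"spin":0}
    - {"slide":[0,0,-0.06],"spin":0}
    - {"slide":[0,0,-0.09],"spin":0}
    - {"slide":[0,0,-0.09],"spin":0}
    - {"slide":[0,0,-0.06],"spin":0}
    - {"slide":[0,0,0],"spin":0}
    - {"slide":[0,0,0],"spin":0}
  hand: 0

```text
t: 27.0
eef_pos: [387.1, -257.5, 227.7]
tcp_rot: [-3.139, 0.002, -2.965]
ft_force: [0.4, -0.1, -1.0]
opening: 0.998
grip_force: 0.0
```

```bash
python3 - <<'E'
from h import *
from cell import read_camera,state,job_done
c=read_camera("scene");hsv=cv2.cvtColor(c["color"],cv2.COLOR_RGB2HSV);m=cv2.inRange(hsv,(50,120,40),(75,255,255))
k,l,s,ce=cv2.connectedComponentsWithStats(m);print([ (ce[i].round(1),s[i,4]) for i in range(1,k) if s[i,4]>40])
s=state();print(s["t"],s["eef_pos"],s["ft_force"],s["opening"])
E
```

```text
[(array([361.1, 180.7]), np.int32(191))]
27.05 [ 386.7221356  -257.21935265  226.51940047] [ 0.15531522 -0.27712462 -0.76455194] 1.0010261763615806
```

The knob is back at its home pixel (361.1,180.7; it was 361.1,180.8 before the pull). Handing in.

```bash
python3 -c "
from cell import *
print(job_done())"
```

```text
the job is handed in; nothing more can be done
None
```

I handed the job in at about 27 s: both bottles are flat in the chest, the lid is shut, and the knob was pulled to its stop, held 1.4 s and sprang home; no pass/fail verdict came back.

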